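Seat a cover plate on the two pins of a fixture by nudging it

TASK

The black cover plate lies askew in the aluminium fixture, propped on the tips of the two locating pins. Nudge it sideways with the fingertips, squaring it against the fence and sliding it along, until both of its holes drop over the two pins and it lies flat on the fixture's bed. Only push it: do not lift it off or carry it, leave the tin, the screwdriver and the eyepiece where they are, and finish clear of everything.

Things in the scene. Friction and masses are not known exactly. Their poses are not given: they have to be found in the camera images.
- fixture: Fixed aluminium fixture on the green mat, yawed up to 0.2 rad. Bed 190 mm (its x) by 300 mm (its y), 16 mm thick; origin: centre of its underside, at world z = 0.002, so the bed's top is at world z = 0.018. It carries a fence on the side far from the robot and two pins at fixture (-8.2, 45) and (35.8, 45) mm, hidden under the plate at first.
- fence (a point): On the inner face of the fence, mid-length, at the height of the bed's top: fixture x = 70 mm, y = 0. The fence runs along fixture y, 280 mm long, 20 mm thick, 22 mm high. The seated plate lies parallel to it, 1.2 mm off, so a plate flush with the fence has its holes in line with the pins and only has to slide along fixture +y.
- pin_near (a point): Foot of the pin nearer the robot, on its axis, at the height of the bed's top. Each pin is steel, 8 mm in diameter and rises 11 mm, its upper 4 mm a rounded (half-ball) tip.
- pin_far (a point): Foot of the like pin nearer the fence, 44 mm from the other along fixture x. A plate slid along while some 4 mm or more out of line, or not square, can ride over the pins without dropping.
- plate: Loose black plastic plate, 110 mm (its x) by 160 mm (its y) by 6 mm, 0.22 to 0.45 kg; origin: centre of its underside, z up. A round boss, 42 mm in diameter and 14 mm high, with a small steel disc on top, stands on it at y = -45 mm. It starts 20 to 42 mm short of its place (towards fixture -y), 6 to 18 mm clear of the fence, yawed up to 0.1 rad from square.
- plate_tail (a point): Middle of the plate's tail edge (plate y = -80 mm), on the underside. At the start the tail rests on the bed and the rest is propped on the pin tips, sloping about 0.08 rad up towards +y. When the holes reach the pins the plate drops flat by itself. Drawn back more than about 50 mm from its place it would fall off the pins and be blocked by them.
- hole_near (a point): Centre of the through hole nearer the robot (plate x = -22 mm, y = +25 mm), 12.5 mm in diameter, at the plate's underside.
- hole_far (a point): Centre of the like hole nearer the fence (plate x = +22 mm, y = +25 mm), at the plate's underside.
- tin: Bystander: closed brass-coloured tin, 68 mm in diameter, 55 mm high, standing on the mat left of the fixture (+y). Origin at the centre of its underside.
- screwdriver: Bystander: screwdriver, 170 mm long, lying on the mat left of the fixture (+y), farther from the robot than the tin. Origin underneath its middle.
- lens: Bystander: black eyepiece, 44 mm in diameter, 52 mm high, standing on the mat right of the fixture (-y). Origin at the centre of its underside.

How it is judged:
By the outcome, as a careful person would: the job done as asked, in the order asked, and still so for the second after the job is handed in, with the robot touching nothing.
It also fails if it takes over 45 s, if anything falls off the work surface, if the arm or the gripper's body presses on something with over 40 N, if the wrist force passes 120 N, or if a joint passes its speed limit or range.

ROBOT

A 6-joint arm with a two-finger parallel gripper is mounted at the origin on the work surface. World frame = base frame: x ahead of the robot, y to its left, z up, the work surface at z = 0. Lengths are in mm, angles in rad, forces in N, time in s.
With the tool pointing down it reaches from about 275 to 750 mm from the base axis. Payload 10.2 kg.
Tool frame: the origin (TCP) lies at the very end of the fingers, on their centre line; the grasp point (between the pads) lies ctrl.grip_depth behind it (ctrl.grip_depth is the distance from the TCP to the grasp point, in mm); z points along the fingers, y is the direction in which the jaws open and shut (so a half turn about z gives the same grasp; the last joint's range is limited). The gripper opens to 85 mm and grips with 20 to 120 N. Pads are 22 mm wide; open, the fingers measure 114 mm over their backs; the gripper's body (76 mm by 85 mm) begins 54 mm behind the grasp point. The pads swing forward as they close: fully open they stand 13 mm farther back than shut.
Start: joints at [-1.571, 0.313, 1.498, -0, 1.331, -0.223], TCP at [115.991, -512.032, 231.294] pointing down, gripper open.
Joint ranges: [-2.94, 2.94], [-0.97, 2.17], [0.19, 2.56], [-1.23, 4.37], [0.02, 3.11], [-2.88, 2.88]. Speed limits (rad/s): [2.39, 2.39, 3.01, 3.14, 3.14, 3.14].

INTERFACE

Orientations are given as a unit quaternion [w, x, y, z].
In Python, from rig import telemetry, eyes, ctrl, nets gives the robot as it stands. The module is installed in compiled form; this text tells all that it offers.
- The arm moves only by the tool drive_tool, never from a script. Its argument "series" is text: rows parted by semicolons, each of 7 numbers parted by spaces: the shift along the tool's x, y, z normalised to -1 to 1, where 1 is 0.12 m, then the turn, a rotation vector about the tool's x, y, z normalised to -1 to 1, where 1 is 0.5 rad, then the opening, from 0 (shut) to 1 (fully open). In form: tx ty tz wx wy wz hand; .... A call has 1 to 20 rows; each row is the pose to reach, as a shift and turn from the pose measured when the call began, along the tool's axes at that moment; what a row does not reach only later rows make up. A row lasts 1/10 s, in which the tool goes at most 50 mm and 8.59 degrees, less where a joint would pass 70% of its speed; a pose out of reach is approached as far as the arm can. A call with a number of a shift or a turn outside -1 to 1 is refused whole. A call with a gripper value outside its range is refused whole. The fingers move at their own pace and stop on an object; "newtons" is the grip in N (left out, the last holds). Time passes only in rows, so rows that repeat a pose let the fingers close. It gives the time, the measured TCP pose, the force and the opening at its end, in the units of the state.
- telemetry.sense(): the state, without advancing time (a new reading comes with each control period).
- eyes.capture(name): name is "side" or "top" or "wrist"; returns a dict with "frame" (400x640x3 uint8, red, green, blue), "fx", "fy", "cx", "cy" (pixels), "view" (4x4, takes a point from world to camera coordinates). Camera axes: x right, y up, looking along -z (the intrinsics and any distortion apply to the point x, -y, -z); pixel columns grow to the right and rows downward; lengths in mm; the calibration is good to about 2 mm. The wrist camera is an equidistant fisheye: a pixel r from the principal point sees the ray r / f radians off the axis. A picture is of the moment at which its call begins. There is no depth.
- ctrl.finish_job(): hands the job in, once; it reports no verdict.
Trained networks look in a picture, given as the dict that the camera call returned (one of the last four; its "shot" number tells which), for a name from the list of things; names that differ only in an ending like _2 or _b are one class to them, and where a whole thing is asked for, a point or a joint stands for the part that bears it (a point fixed in the world has none). Each returns a list of dicts, best first, with "confidence" (0 to 1); they miss things now and then, are a little off and sometimes report something else, mostly with a low value. They report only what shows in the picture. A call takes as long as a camera call.
- nets.spot_in(name, picture): "rect" ([left, top, right, bottom] in pixels, round what is visible of it).
The state is a dict: "time_s": time; "joints": joint angles; "dq": joint speeds; "tau": joint torques, N m; "eef_pos": TCP position; "ee_rot": TCP orientation; "force": force on the tool from outside, world axes, zero at the start; "wrist_torque": the same for the moment, N m; "grip_width": opening from 0.0 (shut) to 1.0 (fully open).
Only numpy, scipy, OpenCV 4.12 (cv2) and the standard library are available. Lean on these libraries where they do the work, as an engineer would, in place of code of your own. Each camera call takes 0.05 s, during which the arm holds its last target. There are 200 camera calls.

## Working session

There is one attempt and no reset: what is moved stays moved. The work goes in short steps, Python scripts to look and compute and a tool call to move; the robot and the scene stay as the last step left them, time stands still between calls to the robot, and variables do not carry over. Pictures are saved under pics/ and viewed, about 8 in all and at most 12, crops included, and the job is handed in when it is done.

Besides the shell and the picture viewer there is one more tool, called by a JSON object that holds its "api" and its "payload", one argument or row to a line. drive_tool: Moves the arm, as the interface text tells. Scaled input: -1 to 1 covers 0.12 m each way for a shift and 0.5 rad each way for a turn. Its arguments: {"type":"object","properties":{"series":{"type":"string"},"newtons":{"type":"number"}},"required":["series"]}

```bash
mkdir -p pics
cat > h.py <<'E'
import numpy as np, cv2
from rig import telemetry, eyes, ctrl, nets
from scipy.spatial.transform import Rotation as R
def ray(c,u,v):
    V=np.array(c['view']); x=(u-c['cx'])/c['fx']; y=(v-c['cy'])/c['fy']
    d=np.array([x,-y,-1.]); return -V[:3,:3].T@V[:3,3], V[:3,:3].T@d
def at(c,u,v,z):
    o,d=ray(c,u,v); return o+d*(z-o[2])/d[2]
def proj(c,p):
    V=np.array(c['view']); q=V[:3,:3]@np.array(p)+V[:3,3]
    return np.array([c['cx']+c['fx']*q[0]/-q[2], c['cy']+c['fy']*-q[1]/-q[2]])
E
python3 - <<'E'
from h import *
s=telemetry.sense(); print({k:np.round(v,3) for k,v in s.items()}, ctrl.grip_depth)
for n in ['top','side']:
    c=eyes.capture(n); cv2.imwrite(f'pics/{n}0.png',c['frame'][:,:,::-1]); print(n,c['fx'],c['cx'],c['cy'],np.round(c['view'],3).tolist(),[k for k in c])
    for m in ['fixture','fence','plate','tin','screwdriver','lens','plate_tail','hole_near','hole_far','pin_near']:
        r=nets.spot_in(m,c); print(m,[(np.round(q['rect']),round(q['confidence'],2)) for q in r[:2]])
E
```

```text
{'time_s': np.float64(0.0), 'joints': array([-1.571,  0.313,  1.498, -0.   ,  1.331, -0.223]), 'dq': array([-0.   , -0.001,  0.   ,  0.001,  0.   ,  0.001]), 'tau': array([-0.0000e+00, -4.1227e+01, -2.5974e+01, -0.0000e+00,  4.0000e-03,
        0.0000e+00]), 'eef_pos': array([ 116.   , -511.755,  230.715]), 'ee_rot': array([-0.001,  0.994,  0.111,  0.   ]), 'force': array([ 1.155,  0.146, -0.484]), 'wrist_torque': array([ 0.   , -0.047, -0.004]), 'grip_width': np.float64(1.0)} 18.700000000000003
top 416.1408599986256 316.7777875295856 197.39917531828408 [[0.002, -1.0, -0.007, 14.554], [0.991, 0.001, 0.13, -594.769], [-0.13, -0.007, 0.991, -967.348], [0.0, 0.0, 0.0, 1.0]] ['frame', 'fx', 'fy', 'cx', 'cy', 'view', 'shot']
fixture [(array([288., 164., 420., 261.]), 0.68)]
fence [(array([286., 170., 420., 258.]), 0.56)]
plate [(array([324., 181., 392., 236.]), 0.89)]
tin [(array([169., 220., 208., 247.]), 0.98), (array([286., 168., 424., 262.]), 0.56)]
screwdriver [(array([159., 137., 197., 198.]), 0.67)]
lens [(array([457., 222., 480., 240.]), 0.93)]
plate_tail [(array([322., 184., 392.
[... 287 characters left out ...]
58, -0.009, 543.863], [0.21, -0.567, 0.796, -185.737], [-0.29, 0.742, 0.605, -1010.654], [0.0, 0.0, 0.0, 1.0]] ['frame', 'fx', 'fy', 'cx', 'cy', 'view', 'shot']
fixture [(array([298., 169., 380., 248.]), 0.78)]
fence [(array([295., 164., 381., 250.]), 0.94)]
plate [(array([317., 178., 363., 216.]), 0.76)]
tin [(array([290., 295., 324., 335.]), 0.8), (array([318., 178., 362., 215.]), 0.26)]
screwdriver [(array([182., 299., 263., 319.]), 0.85)]
lens [(array([373., 144., 385., 165.]), 0.68)]
plate_tail [(array([316., 181., 364., 214.]), 0.87)]
hole_near [(array([317., 179., 359., 214.]), 0.73)]
hole_far [(array([317., 180., 359., 215.]), 0.93)]
pin_near [(array([296., 169., 380., 253.]), 0.65)]
```

```bash
sleep 1; ls pics
```

```text
side0.png
top0.png
```

```bash
python3 -c "
import cv2
a=cv2.imread('pics/top0.png')[145:285,275:435];cv2.imwrite('pics/top0c.png',cv2.resize(a,None,fx=5,fy=4.2857 and 5,interpolation=cv2.INTER_CUBIC)[:600])"
```

```text
(no output)
```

View pics/top0c.png

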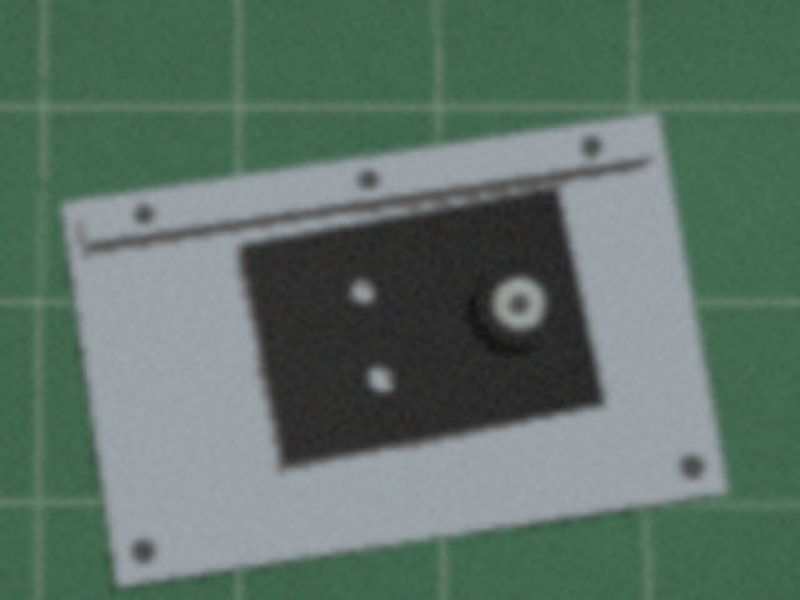

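View pics/top0.png

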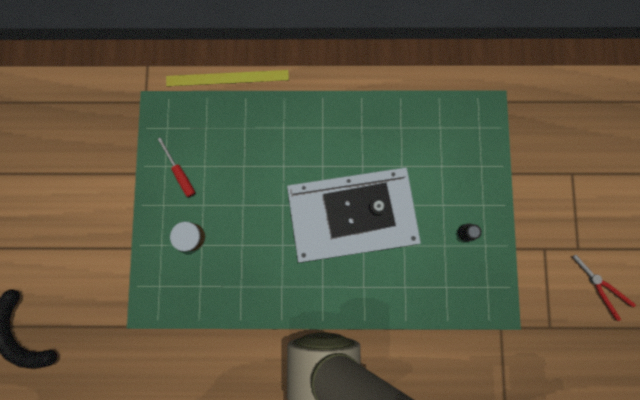

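```bash
cat >> h.py <<'E'
from scipy.optimize import least_squares
def rz(a): return np.array([[np.cos(a),-np.sin(a),0],[np.sin(a),np.cos(a),0],[0,0,1]])
def wproj(c,p):
    V=np.array(c['view']); q=V[:3,:3]@np.array(p)+V[:3,3]; a=np.array([q[0],-q[1]]); n=np.linalg.norm(a)
    t=np.arctan2(n,-q[2]); return np.array([c['cx'],c['cy']])+a/n*t*c['fx']
E
python3 - <<'E'
from h import *
c=eyes.capture('top')
P=lambda u,v:(275+u/5-.4,145+v/5-.4)
# fixture fit: near corners bed top, far fence-top outer corners? print positions
for n,u,v,z in [('NL',118,585,18),('NR',727,492,18),('FLout',65,203,18),('FRout',658,115,18),('FinL',85,247,18),('FinR',648,160,18),('pFL',243,245,37),('pFR',558,190,24),('pNR',602,403,24),('pNL',282,467,37),('hfar',362,292,32),('hnear',380,379,32),('disc',519,304,40)]:
    print(n,np.round(at(c,*P(u,v),z),1))
pts=[((-95,150,16),118,585),((-95,-150,16),727,492),((70,140,16),85,247),((70,-140,16),648,160)]
f=lambda q:np.concatenate([proj(c,rz(q[2])@np.array(p)+[q[0],q[1],2])-P(u,v) for p,u,v in pts])
r=least_squares(f,[460,-50,0.]);F=r.x;print('fixture',F,r.fun.round(1))
pl=[((55,80,6),243,245),((55,-80,6),558,190),((-55,-80,6),602,403),((-55,80,6),282,467),((22,25,6),362,292),((-22,25,6),380,379),((0,-45,20),519,304)]
def pose(q,p):
    Rr=rz(q[2])@R.from_euler('x',.08).as_matrix(); t=np.array([q[0],q[1],0])-Rr@[0,-80,0]; 
    return Rr@np.array(p)+[q[0],q[1],18]-Rr@np.array([0,-80,0])
f=lambda q:np.concatenate([proj(c,pose(q,p))-P(u,v) for p,u,v in pl])
r=least_squares(f,[460,-50,0.]);q=r.x;print('tail',q,r.fun.round(1))
for n,p in [('tail',(0,-80,0)),('hn',(-22,25,0)),('hf',(22,25,0)),('FL',(55,80,0)),('FR',(55,-80,0))]:
    w=pose(q,p);print(n,w.round(1),'fix',(rz(F[2]).T@(w-[F[0],F[1],2])).round(1))
E
```

```text
NL [440.7  60.2  18. ]
NR [ 486.  -235.5   18. ]
FLout [628.   87.9  18. ]
FRout [ 672.5 -206.9   18. ]
FinL [605.9  77.8  18. ]
FinR [ 649.8 -201.4   18. ]
pFL [ 6.043e+02 -2.000e-01  3.700e+01]
pFR [ 633.6 -155.5   24. ]
pNR [ 528.7 -174.8   24. ]
pNL [497.1 -18.9  37. ]
hfar [582.  -58.1  32. ]
hnear [539.7 -66.4  32. ]
disc [ 575.3 -133.1   40. ]
fixture [ 5.57906791e+02 -7.28325883e+01  1.54168921e-01] [-0.3 -0.1  0.  -0.5  0.6  0.1 -0.4  0.5]
tail [ 5.80849049e+02 -1.65070257e+02  1.89297513e-01] [-0.7 -0.2 -0.1 -0.5  0.5  0.8  0.2  0.1  0.2 -0.4  0.2  0.  -0.2  0.3]
tail [ 580.8 -165.1   18. ] fix [  8.5 -94.7  16. ]
hn [539.5 -66.4  26.4] fix [-17.2   9.2  24.4]
hf [582.8 -58.1  26.4] fix [26.8 10.7 24.4]
FL [604.9   1.9  30.8] fix [57.9 66.7 28.8]
FR [ 634.9 -154.7   18. ] fix [ 63.5 -92.7  16. ]
```

{"api": "drive_tool", "payload": {
  "series": "0.3 -0.22 0 0 0 0 0;0.6 -0.44 0 0 0 0 0;0.95 -0.69 0 0 0 0 0;0.95 -0.69 0 0 0 0 0",
  "newtons": 40
}}

```text
time_s: 1.55
eef_pos: [211.5, -402.8, 231.7]
ee_rot: [-0.0, 0.994, 0.113, 0.0]
force: [-0.7, -1.0, 0.1]
grip_width: 0.327
```

{"api": "drive_tool", "payload": {
  "series": "0.3 -0.22 0 0 0 0 0;0.6 -0.44 0 0 0 0 0;0.95 -0.69 0 0 0 0 0;0.95 -0.69 0 0 0 0 0"
}}

```text
time_s: 1.95
eef_pos: [306.2, -293.3, 232.1]
ee_rot: [-0.0, 0.993, 0.116, 0.001]
force: [-0.8, 0.0, -0.2]
grip_width: 0.001
```

{"api": "drive_tool", "payload": {
  "series": "0.3 -0.22 0 0 0 0 0;0.6 -0.44 0 0 0 0 0;0.95 -0.69 0 0 0 0 0;0.95 -0.69 0 0 0 0 0"
}}

```text
time_s: 2.35
eef_pos: [400.3, -183.6, 232.4]
ee_rot: [-0.0, 0.993, 0.119, 0.001]
force: [-0.8, -0.8, 0.0]
grip_width: -0.001
```

{"api": "drive_tool", "payload": {
  "series": "0.3 -0.2 0.2 0 0 0.05 0;0.6 -0.4 0.4 0 0 0.1 0;0.89 -0.6 0.6 0 0 0.168 0;0.89 -0.6 0.8 0 0 0.168 0;0.89 -0.6 0.8 0 0 0.168 0"
}}

```text
time_s: 2.85
eef_pos: [486.2, -88.3, 133.9]
ee_rot: [-0.002, 0.997, 0.077, -0.001]
force: [0.1, 0.3, 1.2]
grip_width: 0.002
```

Run:
```python
from h import *
c=eyes.capture('wrist'); print(c['fx'],c['cx'],c['cy'])
cv2.imwrite('pics/w1.png',c['frame'][:,:,::-1])
F=[557.9,-72.8,.154]
s=telemetry.sense();print(s['eef_pos'].round(1),s['ee_rot'].round(4))
for p in [(70,140,16),(70,-140,16),(-95,150,16),(-95,-150,16)]: print(p,wproj(c,rz(F[2])@np.array(p)+[F[0],F[1],2]).round(1))
```

```text
309.70691628693146 319.28516296800746 200.01161173257705
[486.8 -89.2 136. ] [-9.000e-04  9.971e-01  7.670e-02 -0.000e+00]
(70, 140, 16) [161.6  42.3]
(70, -140, 16) [472.2  41.3]
(-95, 150, 16) [161.4 216.8]
(-95, -150, 16) [472.4 217.7]
```

View pics/w1.png

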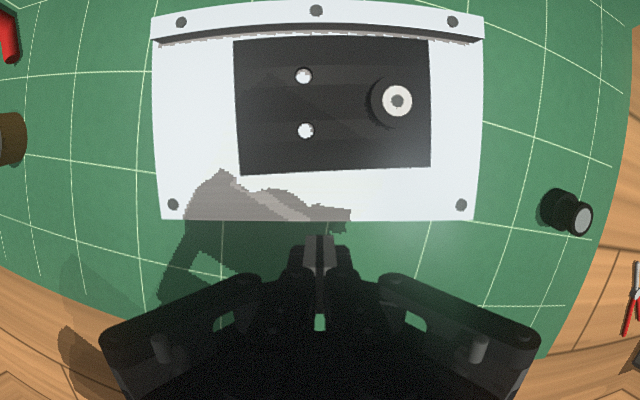

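{"api": "drive_tool", "payload": {
  "series": "0 0 0.3 0 0 0 0;0 0 0.6 0 0 0 0;0 0 0.85 0 0 0 0;0 0 0.95 0 0 0 0;0 0 0.95 0 0 0 0;0 0 0.95 0 0 0 0"
}}

```text
time_s: 3.5
eef_pos: [487.7, -90.0, 23.7]
ee_rot: [-0.0, 0.997, 0.076, 0.001]
force: [-0.1, -0.5, 0.2]
grip_width: -0.002
```

{"api": "drive_tool", "payload": {
  "series": "0.04 0 0 0 0 0 0;0.07 0 0 0 0 0 0;0.09 0 0 0 0 0 0;0.105 0 0 0 0 0 0;0.12 0 0 0 0 0 0;0.13 0 0 0 0 0 0;0.14 0 0 0 0 0 0;0.15 0 0 0 0 0 0;0.15 0 0 0 0 0 0"
}}

```text
time_s: 4.4
eef_pos: [505.7, -87.2, 23.7]
ee_rot: [-0.0, 0.997, 0.076, 0.001]
force: [0.1, 0.6, -0.1]
grip_width: -0.0
```

```bash
cat >> h.py <<'E'
F=[557.9,-72.8,.154]
def fx(p): return (rz(F[2]).T@(np.array(p)-[F[0],F[1],2])).round(1)
def show(name):
    c=eyes.capture('wrist'); s=telemetry.sense()
    cv2.imwrite(f'pics/{name}.png',c['frame'][:,:,::-1])
    print(s['eef_pos'].round(1),'fix',fx(s['eef_pos']),'F',s['force'].round(1),'t',s['time_s']); return c
E
python3 - <<'E'
from h import *
show('w2')
E
```

```text
[505.7 -87.3  23.7] fix [-53.8  -6.3  21.7] F [-0.3  0.3 -0.4] t 4.45
```

View pics/w2.png

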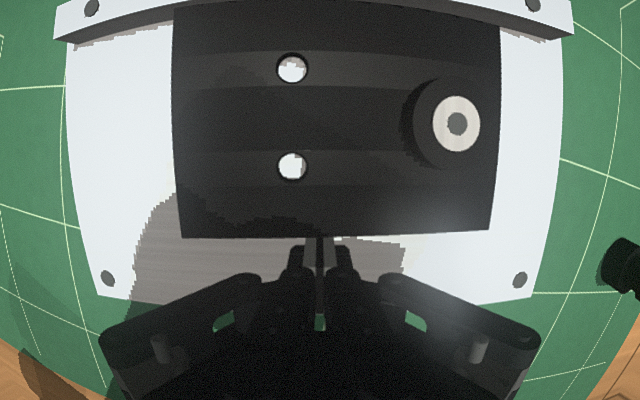

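{"api": "drive_tool", "payload": {
  "series": "0.01 0 0 0 0 0 0;0.02 0 0 0 0 0 0;0.02 0 0 0 0 0 0"
}}

```text
time_s: 4.75
eef_pos: [506.8, -87.2, 23.4]
ee_rot: [-0.0, 0.997, 0.077, -0.0]
force: [-8.6, -4.7, 4.0]
grip_width: -0.002
```

{"api": "drive_tool", "payload": {
  "series": "0.01 0 0 0 0 0 0;0.015 0 0 0 0 0 0;0.015 0 0 0 0 0 0"
}}

```text
time_s: 5.05
eef_pos: [506.8, -87.2, 23.2]
ee_rot: [-0.001, 0.997, 0.077, -0.003]
force: [-11.5, -4.6, 6.5]
grip_width: 0.0
```

{"api": "drive_tool", "payload": {
  "series": "-0.1 0 0 0 0 0 0;-0.1 0 -0.4 0 0 0 0;-0.1 0 -0.8 0 0 0 0;-0.1 0 -0.8 0 0 0 0"
}}

```text
time_s: 5.45
eef_pos: [498.5, -90.2, 125.1]
ee_rot: [0.002, 0.997, 0.077, 0.002]
force: [1.2, -0.6, -0.4]
grip_width: -0.0
```

Run:
```python
from h import *
c=show('w3'); t=eyes.capture('top'); cv2.imwrite('pics/t3.png',cv2.resize(t['frame'][145:265,275:435,::-1],None,fx=5,fy=5,interpolation=cv2.INTER_CUBIC))
def wp(p): return wproj(c,rz(F[2])@np.array(p)+[F[0],F[1],2]).round(0)
# expected flush plate edges (near top edge) for tail y=-92
from math import *
for n,p in [('pinN tip',(-8.2,45,27)),('pinF tip',(35.8,45,27)),('fence foot L',(70,140,16)),('fence foot R',(70,-140,16)),('plate NR',(-40,-93,22)),('plate NL',(-40,66,35)),('FR',(70,-93,22))]: print(n,wp(p))
```

```text
[497.1 -89.7 122.1] fix [-62.7  -7.4 120.1] F [-0.9  0.3 -0.3] t 5.5
pinN tip [252. 136.]
pinF tip [251.  80.]
fence foot L [152.  55.]
fence foot R [471.  52.]
plate NR [422. 175.]
plate NL [225. 178.]
FR [424.  44.]
```

View pics/w3.png

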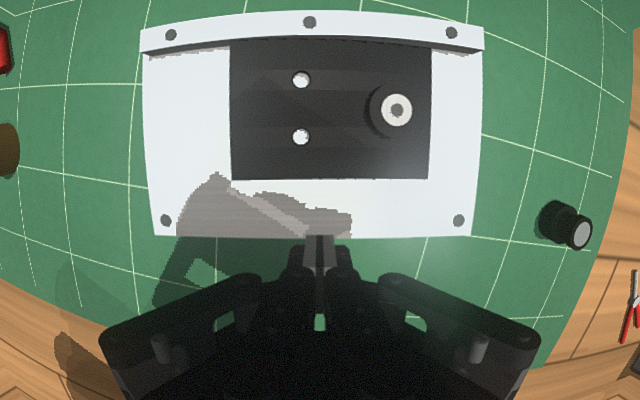

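{"api": "drive_tool", "payload": {
  "series": "0.2 0.3 0 0 0 0 0;0.4 0.6 0 0 0 0 0;0.65 0.98 0 0 0 0 0;0.65 0.98 0.3 0 0 0 0;0.65 0.98 0.6 0 0 0 0;0.65 0.98 0.78 0 0 0 0;0.65 0.98 0.78 0 0 0 0"
}}

```text
time_s: 6.25
eef_pos: [588.4, -192.3, 21.3]
ee_rot: [-0.002, 0.997, 0.077, -0.005]
force: [0.7, -0.3, 0.5]
grip_width: -0.001
```

Run:
```python
from h import *
show('w4')
```

```text
[ 589.7 -192.9   24. ] fix [  13.  -123.6   22. ] F [-0.2 -0.9  0.6] t 6.3
```

View pics/w4.png

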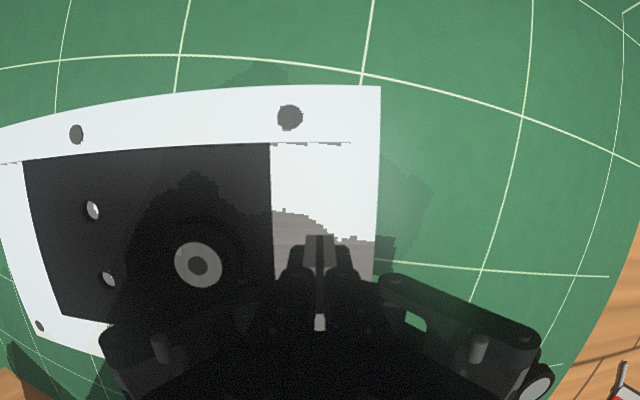

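{"api": "drive_tool", "payload": {
  "series": "0 0 0.015 0 0 0 0;0 0 0.03 0 0 0 0;0 0 0.03 0 0 0 0"
}}

```text
time_s: 6.6
eef_pos: [589.9, -193.0, 21.0]
ee_rot: [-0.001, 0.997, 0.077, -0.003]
force: [-0.1, -0.4, 0.2]
grip_width: 0.002
```

{"api": "drive_tool", "payload": {
  "series": "0 -0.04 0 0 0 0 0;0 -0.08 0 0 0 0 0;0 -0.1 0 0 0 0 0;0 -0.12 0 0 0 0 0;0 -0.14 0 0 0 0 0;0.004 -0.16 0 0 0 0 0;0.008 -0.18 0 0 0 0 0;0.012 -0.2 0 0 0 0 0;0.016 -0.22 0 0 0 0 0;0.02 -0.24 0 0 0 0 0;0.02 -0.26 0 0 0 0 0;0.02 -0.28 0 0 0 0 0;0.02 -0.28 0 0 0 0 0"
}}

```text
time_s: 7.9
eef_pos: [587.1, -158.8, 21.0]
ee_rot: [-0.001, 0.997, 0.077, -0.003]
force: [-0.6, 0.2, -1.1]
grip_width: -0.003
```

Run:
```python
from h import *
show('w5')
```

```text
[ 587.2 -158.8   21. ] fix [ 15.8 -89.5  19. ] F [ 0.3  0.2 -1. ] t 7.95
```

View pics/w5.png

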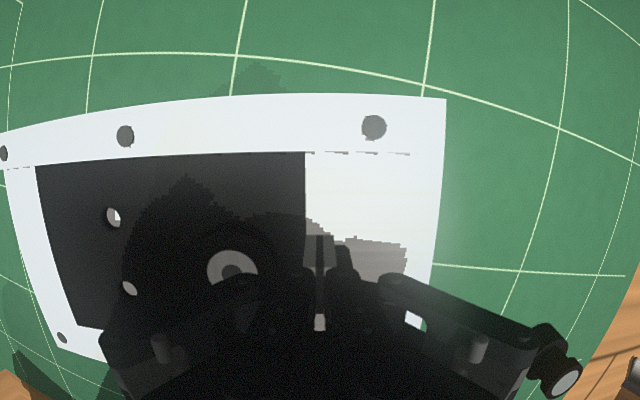

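{"api": "drive_tool", "payload": {
  "series": "0.002 -0.015 0 0 0 0 0;0.004 -0.03 0 0 0 0 0;0.006 -0.045 0 0 0 0 0;0.008 -0.06 0 0 0 0 0;0.01 -0.075 0 0 0 0 0;0.01 -0.075 0 0 0 0 0"
}}

```text
time_s: 8.55
eef_pos: [587.1, -149.3, 21.1]
ee_rot: [-0.002, 0.997, 0.077, -0.003]
force: [-0.7, -1.7, 0.3]
grip_width: 0.002
```

Run:
```python
from h import *
show('w6')
```

```text
[ 587.1 -149.3   21.1] fix [ 17.2 -80.1  19.1] F [-0.8 -0.6  1.2] t 8.6
```

View pics/w6.png

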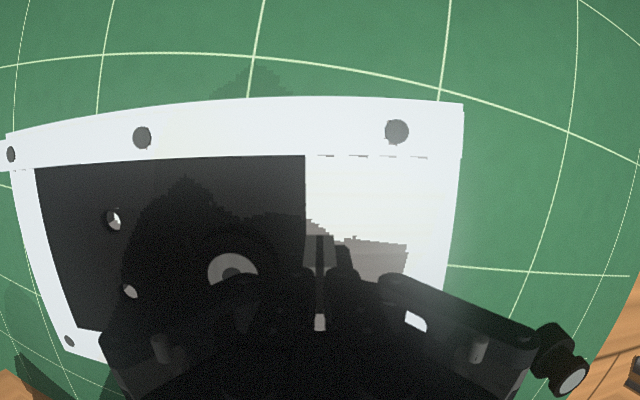

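{"api": "drive_tool", "payload": {
  "series": "0.003 -0.01 0 0 0 0 0;0.003 -0.02 0 0 0 0 0;0.003 -0.03 0 0 0 0 0;0.003 -0.03 0 0 0 0 0"
}}

```text
time_s: 9.0
eef_pos: [586.9, -145.4, 21.1]
ee_rot: [-0.002, 0.997, 0.077, -0.003]
force: [-1.1, -1.0, -0.4]
grip_width: -0.0
```

{"api": "drive_tool", "payload": {
  "series": "0.003 -0.01 0 0 0 0 0;0.003 -0.02 0 0 0 0 0;0.003 -0.02 0 0 0 0 0"
}}

```text
time_s: 9.3
eef_pos: [587.0, -142.7, 21.1]
ee_rot: [-0.002, 0.997, 0.077, -0.003]
force: [-0.0, -0.7, -0.1]
grip_width: 0.002
```

Run:
```python
from h import *
c=show('w7'); f=c['frame'][:,:,::-1]
b=cv2.imread('pics/w6.png')
o=np.vstack([cv2.resize(x[140:340,20:320],None,fx=2,fy=1.5) for x in (b,f)])
s=eyes.capture('side')['frame'][150:260,280:400,::-1]
cv2.imwrite('pics/cmp7.png',np.hstack([cv2.resize(o,(400,400)),cv2.resize(s,(400,400),interpolation=cv2.INTER_CUBIC)]))
```

```text
[ 587.1 -142.7   21.1] fix [ 18.1 -73.5  19.1] F [-0.2 -0.  -0.6] t 9.35
```

View pics/cmp7.png

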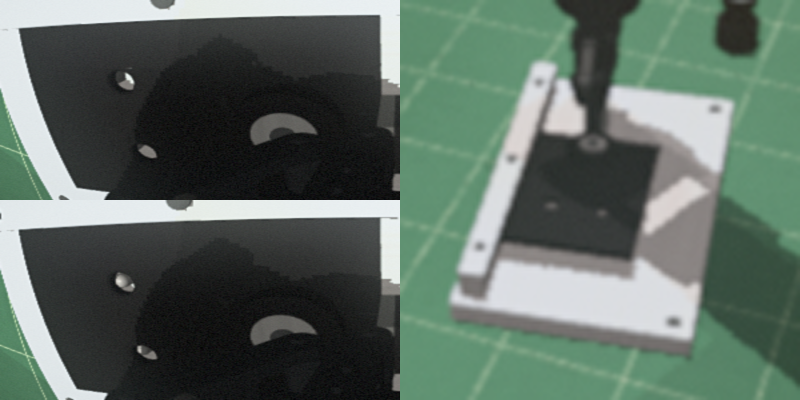

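```bash
cat >> h.py <<'E'
def edge(f):
    g=f[:,:,1].astype(int); r={}
    for row in (180,220,260):
        l=g[row-1:row+2,15:110].mean(0); r[row]=15+int(np.argmin(np.diff(l)))
    l=g[130:190,200:203].mean(1); r['far']=130+int(np.argmin(np.diff(l)))
    l=g[178:182,290:330].mean(0); r['tail']=290+int(np.argmax(np.diff(l)))
    return r
E
python3 - <<'E'
from h import *
for n in 'w5','w6','w7': print(n,edge(cv2.imread(f'pics/{n}.png')))
E
```

```text
w5 {180: 36, 220: 43, 260: 53, 'far': 153, 'tail': 304}
w6 {180: 35, 220: 42, 260: 52, 'far': 156, 'tail': 304}
w7 {180: 34, 220: 42, 260: 52, 'far': 158, 'tail': 304}
```

{"api": "drive_tool", "payload": {
  "series": "0.002 -0.01 0 0 0 0 0;0.002 -0.02 0 0 0 0 0;0.002 -0.02 0 0 0 0 0"
}}

```text
time_s: 9.7
eef_pos: [587.0, -139.9, 21.1]
ee_rot: [-0.002, 0.997, 0.077, -0.003]
force: [-0.4, 0.2, 0.8]
grip_width: 0.0
```

Run:
```python
from h import *
c=show('w8');print(edge(c['frame']))
```

```text
[ 587.  -140.    21.1] fix [ 18.5 -70.9  19.1] F [0.6 0.3 0.2] t 9.75
{180: 50, 220: 57, 260: 67, 'far': 159, 'tail': 302}
```

{"api": "drive_tool", "payload": {
  "series": "0 0.03 0 0 0 0 0;0 0.1 0 0 0 0 0;0 0.15 -0.1 0 0 0 0;0 0.15 -0.4 0 0 0 0;0 0.15 -0.8 0 0 0 0;0 0.15 -0.95 0 0 0 0;0 0.15 -0.95 0 0 0 0"
}}

```text
time_s: 10.45
eef_pos: [591.8, -159.4, 139.3]
ee_rot: [-0.0, 0.997, 0.077, 0.0]
force: [-0.1, 0.7, 0.1]
grip_width: -0.001
```

{"api": "drive_tool", "payload": {
  "series": "-0.3 0 -0.3 0 0 0 0;-0.6 0 -0.5 0 0 0 0;-0.9 0.3 -0.5 0 0 0 0;-0.95 0.6 -0.5 0 0 0 0;-0.95 0.6 -0.5 0 0 0 0;-0.95 0.6 -0.5 0 0 0 0"
}}

```text
time_s: 11.05
eef_pos: [489.6, -248.5, 198.5]
ee_rot: [-0.001, 0.997, 0.076, -0.0]
force: [0.3, 1.0, -0.6]
grip_width: -0.002
```

Run:
```python
from h import *
c=show('w9'); t=eyes.capture('top')
pl=[(55,80,6),(55,-80,6),(-55,-80,6),(-55,80,6),(22,25,6),(-22,25,6),(0,-45,20)]
im=cv2.resize(t['frame'][145:265,275:435,::-1],None,fx=5,fy=5,interpolation=cv2.INTER_CUBIC)
w=c['frame'][:,:,::-1].copy()
for x,y,z in pl:
    p=rz(F[2])@np.array([x+13.8,y+20,z+16])+[F[0],F[1],2]
    u=proj(t,p); cv2.circle(im,(int((u[0]-275+.4)*5),int((u[1]-145+.4)*5)),3,(0,0,255),-1)
    u=wproj(c,p); cv2.circle(w,(int(u[0]),int(u[1])),2,(0,0,255),-1)
cv2.imwrite('pics/t9.png',np.hstack([cv2.resize(im,(480,360)),cv2.resize(w[20:300,60:420],None,fx=.88,fy=1.2857)]))
```

```text
[ 489.9 -247.7  198.5] fix [ -94.  -162.4  196.5] F [0.6 0.4 0.3] t 11.1
```

View pics/t9.png

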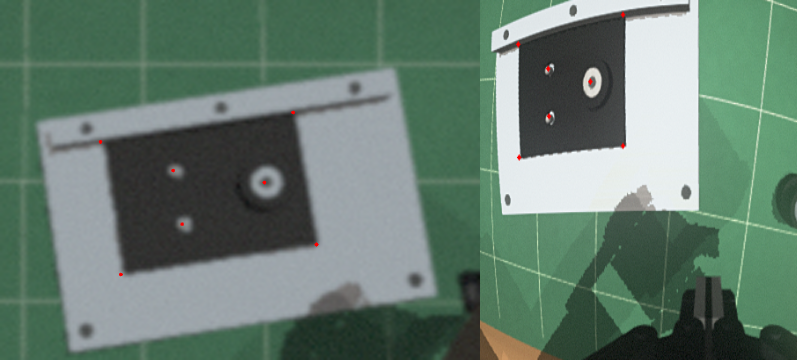

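```bash
python3 -c "
from rig import ctrl
print(ctrl.finish_job())"
```

```text
the job is handed in; nothing more can be done
None
```

The plate is down on the bed with both holes over the pins, and the job was handed in at about 11 s of the 45 s allowed.

- **Squaring:** I pushed the near edge with the closed fingertips until the plate was flush against the fence. The push peaked at about 14 N, and the wrist view then showed the plate square.
- **Sliding:** I slid it along fixture +y from the tail edge in small steps until it dropped. The drop showed as a 15-pixel jump of the plate's front edge in the wrist view.
- **Last check:** In both the top and wrist views, the seated, flat pose projected onto the pictures matches the plate's corners, holes and boss to within about 1–2 pixels. A pin shows inside each hole.
- **Clearance:** The gripper finished about 200 mm above the work surface, with near-zero force reading. I kept well clear of the tin, screwdriver and eyepiece throughout, but did not measure their positions again at the end.

No checks failed or disagreed.

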